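Nest the washed mixing beakers mouth-down on their tray

TASK

The mixing beakers have drained. Nest the set on the round steel tray, mouth-down so that no plaster dust gets in: put the medium beaker over the small one that already stands there, then the large beaker over both, every rim flat on the tray floor inside the lip. Lower each beaker rather than dropping it, and leave the other things on the bench where they are.

Things in the scene. Friction and masses are not known exactly. Their poses are not given: they have to be found in the camera images.
- small_beaker: smallest of three white plastic tapered mixing beakers, standing mouth-down near the middle of the steel tray; 66 mm tall, 60 mm across the rim at the bottom, 37 mm across the foot at the top. Origin: centre of its mouth (rim plane, its underside as it stands); z up to the foot
- medium_beaker: medium white beaker, mouth-down on one end of the draining board; 92 mm tall, 78 mm across the outside of the rim, 70 mm inside the mouth, foot at the top 50 mm across, straight-sided for the top 32 mm (grip there), then widening to the rim; wall 2.5 mm, foot 4 mm thick; 0.06 kg nominal. Origin: centre of its mouth (rim plane, its underside as it stands); z up to the foot
- large_beaker: large white beaker, mouth-down on the other end of the draining board; 120 mm tall, 98 mm across the outside of the rim, 90 mm inside the mouth, foot at the top 62 mm across, straight-sided for the top 34 mm (grip there), then widening to the rim; wall 2.5 mm, foot 4 mm thick; 0.10 kg nominal. Origin: centre of its mouth (rim plane, its underside as it stands); z up to the foot
- tray: round stainless steel tray fixed to the worktop, 132 mm across, 12 mm high over its lip; flat floor 4 mm above the worktop, 120 mm across inside the lip. Origin: centre of its underside, on the worktop
- tray_floor (a point): centre of the tray's floor, 4 mm above the worktop; z up
- drainer: wooden slatted draining board fixed to the worktop, 130 mm (its x) by 300 mm (its y), top 22 mm above the worktop; the medium and large beakers stand on it about 80 mm either side of its centre along its y. Origin: centre of its underside, on the worktop
- carving_knife: slim wooden-handled carving tool, 139 mm long, 8 mm thick, lying across the middle of the draining board between the beakers; leave it. Origin: under its centre
- green_cup: green cup standing mouth-up, 62 mm across, 56 mm high, behind the work; leave it. Origin: centre of its underside
- disc_loose: beige cast disc, 113 x 88 x 13 mm, behind the work; leave it. Origin: centre of its underside

How it is judged:
By the outcome, as a careful person would: the job done as asked, in the order asked, and still so for the second after the job is handed in, with the robot touching nothing.
It also fails if it takes over 64 s, if anything falls off the work surface, if the arm or the gripper's body presses on something with over 40 N, if the wrist force passes 120 N, or if a joint passes its speed limit or range.

ROBOT

A 7-joint arm with a two-finger parallel gripper is mounted at the origin on a cart in front of the work surface, level with it; the furniture and walls round the work are solid. World frame = base frame: x ahead of the robot, y to its left, z up, the work surface at z = 0. Lengths are in m, angles in rad, forces in N, time in s.
With the tool pointing down it reaches from about 0.425 to 0.925 m from the base axis. Payload 6.8 kg.
Tool frame: the origin (TCP) lies on the front face of the gripper's body, between the roots of the fingers; the fingertips stand 73 mm ahead of it and the grasp point (between the pads) lies 54 mm ahead of it (env.nose_length is the distance from the TCP to the fingertips, in m); z points along the fingers, y is the line along which they close (so a half turn about z gives the same grasp; the last joint's range is limited). The gripper opens to 85 mm and grips with 20 to 120 N. Pads are 22 mm wide; open, the fingers measure 114 mm over their backs; the gripper's body (76 mm by 85 mm) begins 54 mm behind the grasp point. The pads swing forward as they close: fully open they stand 13 mm farther back than shut.
Start: joints at [1.045, 0.477, 0.022, 1.555, -0.011, 1.109, -0.083], TCP at [0.274, -0.617, 0.304] pointing down, gripper open.
Joint ranges: [-2.96, 2.96], [-0.34, 2.1], [-1.41, 1.46], [0.24, 2.44], [-1.37, 4.51], [0.17, 1.92], [-2.96, 2.96]. Speed limits (rad/s): [2.39, 2.39, 3.14, 3.14, 3.14, 3.14, 3.14].

INTERFACE

Orientations are given as a unit quaternion [w, x, y, z].
In Python, from cell import env, kin, camera, calibration, job gives the robot as it stands. The module is installed in compiled form; this text tells all that it offers. Calls block until the motion is done:
- env.reach(position, orientation): joint-space move of the TCP to a pose.
- env.movel(position, velocity=0.15, rot=None, stop_force=None): straight line of the TCP; rot=None keeps the orientation; velocity is the mean speed in m/s. With stop_force (N) it stops when the force on the tool has changed by that much, and returns True; else False.
- env.goto_joints(angles): joint-space move.
- env.grip(opening, f_grip=None): finger opening in m; f_grip is the grip in N (None keeps the last); returns when the fingers have stopped.
- env.dwell(seconds).
- kin.inverse_kinematics(position, orientation): joint angles nearest the present ones, or None.
- env.get_state(): the state.
- camera(name): name is "scene" or "top" or "wrist"; returns (picture, depth): 400x640x3 uint8, blue, green, red; 400x640 float32, m along the optical axis (not along the pixel's ray), 0 where there is no reading.
- calibration(name): a dict with "fx", "fy", "cx", "cy" (pixels), "rvec" (rotation vector, rad) and "tvec" (3), from world to camera coordinates, as OpenCV has them. Camera axes: x right, y down, z forward; pixel columns grow to the right and rows downward; lengths in m; the calibration is good to about 2 mm. A picture is of the moment at which its call begins: read the wrist's pose just before it. calibration takes no time and is no camera call; for the wrist camera it gives the pose at the moment of the call.
A pose or a line that the arm cannot do raises env.PlanningError and nothing moves.
- job.job_done(): hands the job in; it is judged then, once.
The state is a dict: "time": time; "qpos": joint angles; "joint_velocities": joint speeds; "joint_torque": joint torques, N m; "tcp_pos": TCP position; "orientation": TCP orientation; "force": force on the tool from outside, world axes, zero at the start; "torque": the same for the moment, N m; "opening": finger opening in m; "gripper_force": force on a finger pad.
Only numpy, scipy, OpenCV 4.12 (cv2) and the standard library are available. Lean on these libraries where they do the work, as an engineer would, in place of code of your own. Each camera call takes 0.05 s, during which the arm holds its last target. There are 200 camera calls.

## Working session

There is one attempt and no reset: what is moved stays moved. The work goes in short steps, each a Python script; the robot and the scene stay as the last script left them, time stands still between calls to the robot, and variables do not carry over. Pictures are saved under pics/ and viewed, at most 10 in all, crops included, and the job is handed in when it is done.

```bash
mkdir -p pics
cat > h.py <<'E'
import numpy as np, cv2
from cell import env, kin, camera, calibration, job
def cloud(name):
    c=calibration(name); im,d=camera(name)
    R=cv2.Rodrigues(np.array(c["rvec"],float))[0]; t=np.array(c["tvec"],float).ravel()
    v,u=np.mgrid[:400,:640]
    P=np.dstack([(u-c["cx"])/c["fx"]*d,(v-c["cy"])/c["fy"]*d,d])
    W=(P-t)@R
    W[d==0]=np.nan
    return im,W
E
python3 - <<'E'
from h import *
for n in("top","scene"):
    im,W=cloud(n); cv2.imwrite(f"pics/{n}0.png",im); np.save(n+"0.npy",W)
    c=calibration(n); R=cv2.Rodrigues(np.array(c["rvec"],float))[0]; print(n,-R.T@np.ravel(c["tvec"]),c["fx"])
print(env.get_state()["time"],env.get_state()["tcp_pos"],env.get_state()["orientation"])
E
```

```text
top [ 0.40884578 -0.03245527  1.04489276] 493.1587285832855
scene [-0.14174829  0.49026561  0.86548696] 483.5564686227709
0.1 [ 0.27370523 -0.6165516   0.30301119] [-8.02077801e-04  9.78258482e-01  2.07387671e-01 -2.32040344e-04]
```

View pics/top0.png

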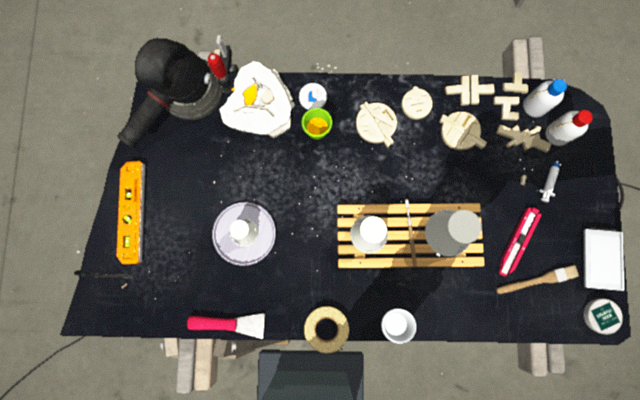

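View pics/scene0.png

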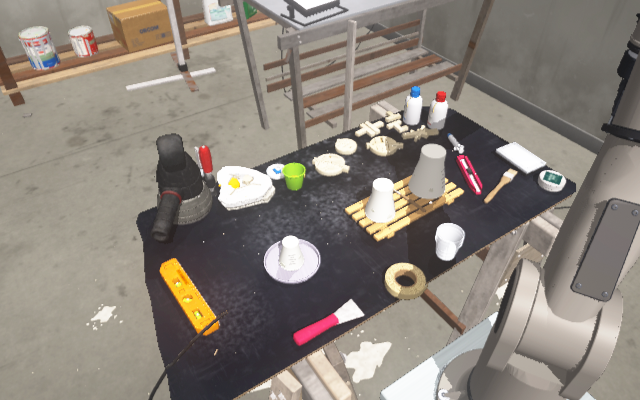

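The top view shows the small beaker's foot at about (240,230) in the tray (244,233). The medium foot is at about (371,231), the large foot at (464,226), and the knife lies at x≈408 between them. The scene view agrees: tray (292,260), medium foot (382,185), large foot (432,153).

Next I'll fit the feet and the tray from the depth in both views.

Run:
```python
from h import *
top=np.load("top0.npy");sc=np.load("scene0.npy")
def fit(W,box,n,r):
    u0,v0,u1,v1=box; P=W[v0:v1,u0:u1].reshape(-1,3); P=P[np.isfinite(P).all(1)]
    h=P[:,2].max(); h=np.percentile(P[P[:,2]>h-.012,2],60)
    Q=P[abs(P[:,2]-h)<.004]
    (c,rad)=cv2.minEnclosingCircle(Q[:,:2].astype(np.float32))
    print(n,"top z %.4f"%h,len(Q),"mean",Q[:,:2].mean(0).round(4),"mec",np.round(c,4),"r %.4f want %.4f"%(rad,r))
fit(top,(222,212,258,248),"small",.0185);fit(sc,(272,230,308,272),"small s",.0185)
fit(top,(345,208,392,255),"med",.025);fit(sc,(364,174,398,222),"med s",.025)
fit(top,(425,205,484,255),"large",.031);fit(sc,(408,140,450,198),"large s",.031)
# tray lip
for W,b in((top,(205,195,285,272)),(sc,(258,232,328,290))):
    P=W[b[1]:b[3],b[0]:b[2]].reshape(-1,3);P=P[np.isfinite(P).all(1)]
    Q=P[(P[:,2]>.008)&(P[:,2]<.016)]; c,r=cv2.minEnclosingCircle(Q[:,:2].astype(np.float32)); print("tray",np.round(c,4),r,len(Q),"floor",np.median(P[(P[:,2]<.008)&(np.hypot(*(P[:,:2]-c).T)<.055),2]))
for W,b,n in((top,(336,200,490,272),"drainer"),(top,(404,198,414,272),"knife")):
    P=W[b[1]:b[3],b[0]:b[2]].reshape(-1,3);P=P[np.isfinite(P).all(1)]
    Q=P[(P[:,2]>.017)&(P[:,2]<.027)] if n=="drainer" else P[P[:,2]>.026]
    print(n,cv2.minAreaRect(Q[:,:2].astype(np.float32)),np.median(Q[:,2]))
im=cv2.imread("pics/top0.png");a=im[190:285,200:345];b=im[190:285,335:490]
cv2.imwrite("pics/c.png",np.vstack([cv2.resize(a[:,:145],(445,290),interpolation=2),cv2.resize(b[:,:],(445,290),interpolation=2)]))
```

```text
small top z 0.0702 266 mean [0.5057 0.1328] mec [0.5054 0.1332] r 0.0187 want 0.0185
small s top z 0.0700 175 mean [0.5039 0.1343] mec [0.5047 0.1337] r 0.0198 want 0.0185
med top z 0.1141 539 mean [ 0.5046 -0.128 ] mec [ 0.5049 -0.1282] r 0.0250 want 0.0250
med s top z 0.1139 241 mean [ 0.5031 -0.1264] mec [ 0.5037 -0.1277] r 0.0269 want 0.0250
large top z 0.1420 880 mean [ 0.5101 -0.2927] mec [ 0.5108 -0.2931] r 0.0315 want 0.0310
large s top z 0.1421 306 mean [ 0.5085 -0.2907] mec [ 0.5082 -0.2953] r 0.0338 want 0.0310
tray [0.5033 0.1331] 0.06594429910182953 446 floor 0.00405404339897596
tray [0.5024 0.1328] 0.06704576313495636 339 floor 0.00405465821859381
drainer ((0.5079048275947571, -0.21430906653404236), (0.1364782154560089, 0.300278902053833), 1.191171646118164) 0.021700268609193732
knife ((0.5094183087348938, -0.21034371852874756), (0.1366264969110489, 0.014038491062819958), 6.9998955726623535) 0.02871372910206843
```

View pics/c.png

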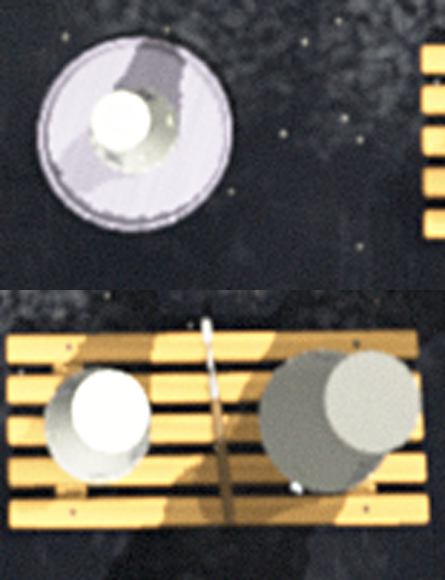

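Both views agree to about 1–2 mm, and the heights match the text. I'll pick the medium beaker and hold it above the small one to check it.

```bash
cat >> h.py <<'E'
Q=[0,1,0,0]
def st(s=""):
    x=env.get_state(); print(s,"t%.1f"%x["time"],np.round(x["tcp_pos"],4),"F",np.round(x["force"],1),"open %.4f gf %.1f"%(x["opening"],x["gripper_force"]),np.round(x["qpos"],2))
def ring(name,zc,cxy,tol=.004):
    "points of the horizontal slice at height zc near cxy"
    im,W=cloud(name); P=W.reshape(-1,3); P=P[np.isfinite(P).all(1)]
    return im,P[(abs(P[:,2]-zc)<tol)&(np.hypot(*(P[:,:2]-cxy).T)<.07)]
E
python3 - <<'E'
from h import *
x,y=.5045,-.1281
env.reach([x,y,.25],Q); st()
env.movel([x,y,.150],.12,stop_force=8); st("down")
env.grip(.035,30); st("grip")
env.movel([x,y,.27],.12); st("up")
env.movel([.5050,.1334,.27],.2); st("over")
for n in("top","scene"):
    im,W=cloud(n); cv2.imwrite(f"pics/{n}1.png",im); np.save(n+"1.npy",W)
cv2.imwrite("pics/m1.png",np.hstack([cv2.resize(cv2.imread("pics/top1.png")[130:330,140:340],(400,400)),cv2.resize(cv2.imread("pics/scene1.png")[130:330,190:390],(400,400))]))
E
```

```text
t2.1 [ 0.5045 -0.1292  0.2501] F [ 0.  -1.1 -0.5] open 0.0858 gf 0.0 [ 0.29  0.3  -0.19  1.97  0.07  0.89 -1.51]
down t3.0 [ 0.505  -0.1282  0.1506] F [ 0.6 -0.3 -0.1] open 0.0852 gf 0.0 [ 0.27  0.44 -0.17  2.04  0.12  0.67 -1.55]
grip t3.5 [ 0.5049 -0.1282  0.1509] F [-2.7  0.4  5.8] open 0.0502 gf 30.6 [ 0.27  0.44 -0.17  2.04  0.12  0.67 -1.55]
up t4.6 [ 0.504  -0.1281  0.2692] F [-0.4  0.  -1.2] open 0.0500 gf 31.1 [ 0.29  0.27 -0.19  1.95  0.06  0.93 -1.5 ]
over t6.1 [0.5051 0.1322 0.2699] F [-0.7 -0.5 -1.5] open 0.0500 gf 31.1 [-0.1   0.29 -0.33  1.94  0.12  0.94 -2.06]
```

View pics/m1.png

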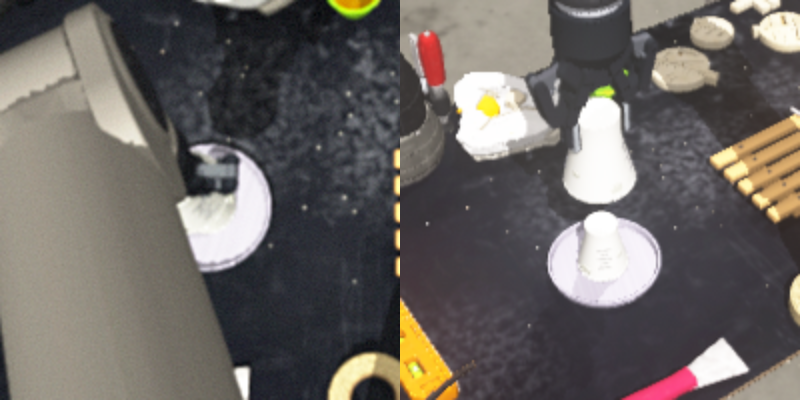

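The left panel (top view, arm in front) and right panel (scene view) show the medium beaker held upright above the small one, which hasn't moved. I'll fit the held beaker's axis before lowering it.

```bash
cat >> h.py <<'E'
from scipy.optimize import least_squares
def fitcone(W,zr,c0,R,r,hs,H,im=None):
    "axis xy at rim and tilt of a beaker with rim height zr"
    P=W.reshape(-1,3); P=P[np.isfinite(P).all(1)]
    h=P[:,2]-zr; P=P[(h>.006)&(h<hs-.01)&(np.hypot(*(P[:,:2]-c0).T)<R+.01)]
    def f(p):
        h=P[:,2]-zr
        return np.hypot(P[:,0]-p[0]-p[2]*h,P[:,1]-p[1]-p[3]*h)-(R+(r-R)*h/hs)
    s=least_squares(f,[*c0,0,0],loss="soft_l1",f_scale=.001)
    return s.x.round(4),len(P),np.median(abs(f(s.x))).round(5)
E
python3 - <<'E'
from h import *
s0=np.load("scene0.npy");s1=np.load("scene1.npy");t0=np.load("top0.npy")
print("med before",fitcone(s0,.022,[.5045,-.128],.039,.025,.060,.092),fitcone(t0,.022,[.5045,-.128],.039,.025,.060,.092))
print("med held",fitcone(s1,.142,[.505,.1325],.039,.025,.060,.092))
for W in(s0,t0,s1): print("small",fitcone(W,.004,[.505,.1334],.030,.0185,.066,.066))
for W in(s0,t0): print("large",fitcone(W,.022,[.510,-.293],.049,.031,.086,.12))
E
```

```text
med before (array([ 0.5044, -0.128 ,  0.01  ,  0.0053]), 472, np.float64(0.00116)) (array([ 0.5045, -0.1279,  0.0081, -0.0029]), 398, np.float64(0.00045))
med held (array([ 0.5048,  0.1322,  0.0117, -0.0025]), 648, np.float64(0.0008))
small (array([ 0.5061,  0.1335,  0.048 , -0.036 ]), 412, np.float64(0.001))
small (array([0.5058, 0.1329, 0.0313, 0.0607]), 314, np.float64(0.00061))
small (array([ 0.5058,  0.1332,  0.0536, -0.0285]), 416, np.float64(0.00102))
large (array([ 0.5104, -0.2929,  0.0015, -0.0043]), 850, np.float64(0.00111))
large (array([ 0.5105, -0.2931,  0.0012,  0.0018]), 853, np.float64(0.00042))
```

Run:
```python
from h import *
x,y=.5055,.1333
env.movel([x,y,.27],.05); env.dwell(.3); st()
print(env.movel([x,y,.142],.10,stop_force=6)); st("near")
print(env.movel([x,y,.130],.02,stop_force=4)); st("touch")
```

```text
t6.7 [0.5055 0.1333 0.27  ] F [-0.3 -0.4 -1.5] open 0.0500 gf 31.1 [-0.1   0.29 -0.33  1.93  0.12  0.94 -2.06]
False
near t8.2 [0.5059 0.1334 0.1426] F [ 0.2  0.3 -0.5] open 0.0498 gf 31.1 [-0.14  0.47 -0.29  2.03  0.21  0.67 -2.14]
True
touch t8.6 [0.5055 0.1333 0.1329] F [0.6 0.3 5.1] open 0.0499 gf 31.6 [-0.15  0.48 -0.29  2.04  0.22  0.65 -2.15]
```

Contact came exactly at the expected height of 0.1329. I'll release it, then fetch the large beaker.

Run:
```python
from h import *
env.grip(.085); env.dwell(.2); st("rel")
p=[.5055,.1333]
env.movel([*p,.28],.1)
x,y=.5103,-.2930
env.movel([x,y,.29],.25); 
im,W=cloud("scene"); im2,W2=cloud("top"); cv2.imwrite("pics/s2.png",cv2.resize(im[190:320,220:400],(720,520)))
for w in(W,W2): print("med",fitcone(w,.004,[.5055,.1333],.039,.025,.060,.092))
for w in(W,W2): print("large",fitcone(w,.022,[.510,-.293],.049,.031,.086,.12))
env.movel([x,y,.176],.12,stop_force=8); st("down")
env.grip(.045,30); st("grip")
env.movel([x,y,.31],.12); st("up")
env.movel([.5055,.1333,.31],.2); env.dwell(.3); st("over")
im,W=cloud("scene"); cv2.imwrite("pics/s3.png",cv2.resize(im[100:320,200:420],(550,550)))
print("held",fitcone(W,.156,[.5055,.1333],.049,.031,.086,.12)); print("med",fitcone(W,.004,[.5055,.1333],.039,.025,.060,.092))
```

```text
rel t9.3 [0.5051 0.1331 0.1325] F [-0.6  0.1 -0.8] open 0.0845 gf 0.0 [-0.14  0.48 -0.29  2.04  0.22  0.65 -2.15]
med (array([ 0.5053,  0.1338, -0.0026, -0.0069]), 531, np.float64(0.00086))
med (array([ 0.5051,  0.133 ,  0.0064, -0.0015]), 408, np.float64(0.00044))
large (array([ 0.5107, -0.2932, -0.0008,  0.0023]), 856, np.float64(0.00115))
large (array([ 0.5106, -0.293 , -0.0025, -0.0024]), 771, np.float64(0.00043))
down t14.0 [ 0.5108 -0.2933  0.1768] F [-0.6  0.   0.9] open 0.0851 gf 0.0 [ 0.49  0.49 -0.1   1.87  0.07  0.79 -1.22]
grip t14.3 [ 0.5107 -0.2933  0.1772] F [-0.7  0.1  5.2] open 0.0619 gf 32.5 [ 0.49  0.49 -0.1   1.87  0.07  0.79 -1.22]
up t15.6 [ 0.5099 -0.2928  0.3091] F [-0.4 -0.1 -0.5] open 0.0619 gf 32.9 [ 0.5   0.33 -0.11  1.76  0.04  1.05 -1.19]
over t18.2 [0.5055 0.1331 0.31  ] F [ 0.3 -0.1 -0.1] open 0.0619 gf 32.9 [-0.07  0.24 -0.36  1.89  0.1   1.03 -2.04]
held (array([ 0.5054,  0.1331,  0.0037, -0.0027]), 1297, np.float64(0.00078))
med (array([ 5.052e-01,  1.338e-01, -5.000e-04, -5.100e-03]), 539, np.float64(0.00091))
```

View pics/s3.png

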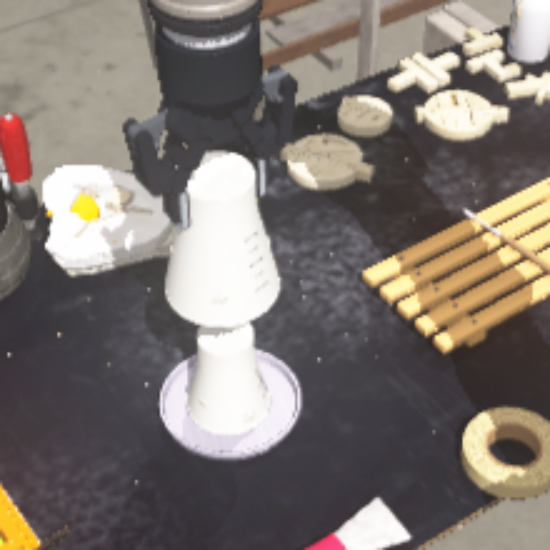

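The crop shows the large beaker upright at about (222,240), coaxial over the medium one, which stands flat in the tray at about (228,380). I expect contact at TCP z≈0.159.

Run:
```python
from h import *
p=[.5052,.1334]
print(env.movel([*p,.168],.10,stop_force=6)); st("near")
print(env.movel([*p,.155],.02,stop_force=4)); st("touch")
if abs(env.get_state()["tcp_pos"][2]-.159)<.003:
    env.grip(.085); env.dwell(.2); st("rel")
    env.movel([*p,.29],.1); env.movel([.50,-.12,.29],.25); st("clear")
    im,W=cloud("scene"); im2,W2=cloud("top")
    for w in(W,W2): print("large",fitcone(w,.004,[.505,.1333],.049,.031,.086,.12), np.nanpercentile(w[np.hypot(w[...,0]-.505,w[...,1]-.1333)<.025][:,2],[5,50,95]).round(4))
    cv2.imwrite("pics/s4.png",np.hstack([cv2.resize(im[100:300,200:400],(400,400)),cv2.resize(im2[130:330,140:340],(400,400))]))
```

```text
False
near t19.8 [0.5056 0.1335 0.1686] F [ 0.9  0.2 -0.3] open 0.0621 gf 32.9 [-0.11  0.43 -0.32  2.02  0.2   0.73 -2.13]
True
touch t20.3 [0.5052 0.1334 0.1592] F [-1.4 -1.   6.8] open 0.0621 gf 33.5 [-0.12  0.44 -0.32  2.02  0.21  0.71 -2.14]
rel t20.8 [0.5047 0.1331 0.1586] F [-0.9  0.4  0. ] open 0.0849 gf 0.0 [-0.12  0.44 -0.32  2.02  0.21  0.71 -2.14]
clear t23.5 [ 0.5001 -0.1186  0.2899] F [ 0.6  0.3 -0.4] open 0.0847 gf 0.0 [ 0.3   0.24 -0.21  1.94  0.06  0.97 -1.52]
large (array([ 0.5048,  0.1336,  0.0031, -0.0015]), 1015, np.float64(0.00081)) [0.122  0.1239 0.1262]
large (array([5.048e-01, 1.330e-01, 9.000e-04, 3.000e-04]), 715, np.float64(0.00037)) [0.1213 0.1239 0.1263]
```

View pics/s4.png

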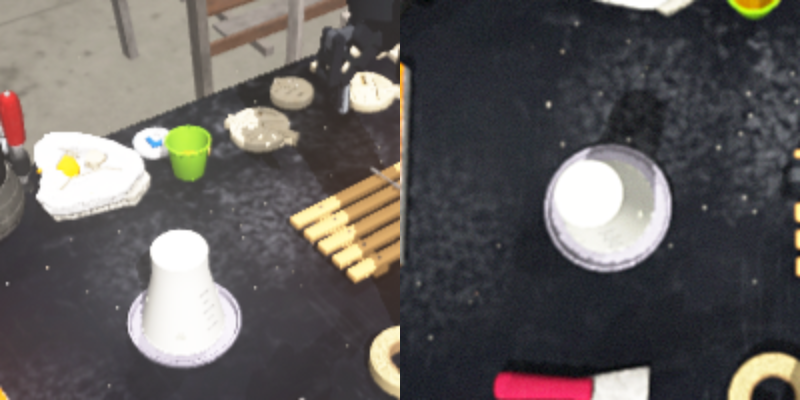

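The large beaker stands upright inside the tray lip, with its base at about (182,325) in the left panel and (610,208) in the right. Its top is at 0.124 m, which puts the rim flat on the tray floor, so I'm handing in.

```bash
python3 -c "
from h import *
print(job.job_done())"
```

```text
the job is handed in; nothing more can be done
None
```

The medium and large beakers are nested mouth-down over the small one on the tray, both lowered to contact with rims flat on the floor inside the lip, and the job was handed in at about 24 s.

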